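# Dock the night light and switch it on

### The arm

A 6-joint arm with a two-finger parallel gripper is mounted at the origin on the work surface. World frame = base frame: x ahead of the robot, y to its left, z up, the work surface at z = 0. Lengths are in mm, angles in rad, forces in N, time in s.
With the tool pointing down it reaches from about 250 to 800 mm from the base axis. Payload 3.9 kg.
Tool frame: the origin (TCP) lies between the finger pads; the fingertips stand 25 mm ahead of it and the grasp point (between the pads) lies 6 mm ahead of it; z points along the fingers, y is the direction in which the jaws open and shut (so a half turn about z gives the same grasp; the last joint's range is limited). The gripper opens to 85 mm and grips with 20 to 120 N. Pads are 22 mm wide; open, the fingers measure 114 mm over their backs; the gripper's body (76 mm by 85 mm) begins 54 mm behind the grasp point. The pads swing forward as they close: fully open they stand 13 mm farther back than shut.
Start: joints at [1.256, 0.26, -0.138, 1.173, 0, 1.571], TCP at [162.549, 499.192, 256.304] pointing down, gripper open.
Joint ranges: [-2.78, 2.78], [-0.83, 1.72], [-1.28, 1.37], [-1.9, 2.12], [-1.57, 1.48], [-3.14, 3.14]. Speed limits (rad/s): [2.57, 2.57, 3.14, 3.14, 3.14, 3.14].

### API

Orientations are given as [roll, pitch, yaw] about the fixed x, y, z axes, in that order (R = Rz(yaw) Ry(pitch) Rx(roll)).
In Python, from cell import robot, optics, order, spotter gives the robot as it stands. The module is installed in compiled form; this text tells all that it offers.
- The arm moves only by the shell command python3 -m jog 'ROWS' [OPENING] [FORCE]. ROWS is JSON, a list of rows, each a list of 4 numbers: the shift along the tool's x, y, z in cm, then the turn about the tool's z in degrees. In form: [[tx, ty, tz, turn], ...]. A call has 1 to 12 rows; each row shifts and turns the commanded pose from where the row before left it, along the tool's axes as they then stand; what a row does not reach is not made up. A row lasts 1/8 s, in which the tool goes at most 62.5 mm and 10.7 degrees, less where a joint would pass 70% of its speed; a pose out of reach is approached as far as the arm can. A call with a gripper value outside its range is refused whole. OPENING is the opening, from -1 (shut) to 1 (fully open), set as the call begins (- or left out, the last holds). The fingers move at their own pace and stop on an object; FORCE is the grip in N (left out, the last holds). Time passes only in rows, so rows that do not move let the fingers close. It gives the time, the measured TCP pose, the force and the opening at its end, in the units of the state.
- robot.state(): the state, without advancing time (a new reading comes with each control period).
- optics.grab_frame(name): name is "scene" or "top" or "wrist"; returns the picture (480x640x3 uint8, blue, green, red); there is no depth.
- optics.camera_info(name): a dict with "intrinsics" (3x3 intrinsics, pixels), "rvec" (rotation vector, rad) and "tvec" (3), from world to camera coordinates, as OpenCV has them. Camera axes: x right, y down, z forward; pixel columns grow to the right and rows downward; lengths in mm; the calibration is good to about 2 mm. The wrist camera is an equidistant fisheye: a pixel r from the principal point sees the ray r / f radians off the axis. A picture is of the moment at which its call begins: read the wrist's pose just before it. camera_info takes no time and is no camera call; for the wrist camera it gives the pose at the moment of the call.
- order.sign_off(): hands the job in, once; it reports no verdict.
Trained networks look in the newest picture that a camera, given by its name, has taken for a name from the list of things; names that differ only in an ending like _2 or _b are one class to them, and where a whole thing is asked for, a point or a joint stands for the part that bears it (a point fixed in the world has none). Each returns a list of dicts, best first, with "confidence" (0 to 1); they miss things now and then, are a little off and sometimes report something else, mostly with a low value. They report only what shows in the picture. A call takes as long as a camera call. They do not tell look-alikes from the thing itself.
- spotter.find_in(camera, thing): "xyz" ([x, y, z] in mm, in world coordinates, good to about 4 mm: the middle of the surface that is visible of it).
The state is a dict: "time": time; "joint_pos": joint angles; "joint_velocities": joint speeds; "joint_efforts": joint torques, N m; "tool_pos": TCP position; "orientation": TCP orientation; "ft_force": force on the tool from outside, world axes, zero at the start; "torque": the same for the moment, N m; "opening": opening from 0.0 (shut) to 1.0 (fully open).
Only numpy, scipy, OpenCV 4.12 (cv2) and the standard library are available. Lean on these libraries where they do the work, as an engineer would, in place of code of your own. Each camera call takes 0.05 s, during which the arm holds its last target.

### The job

Push the blue night light along the dresser top, never lifting it, into its grey charging dock until its back is fully home against the dock's back wall, then nudge its red toggle switch on with a fingertip, towards the yellow shade. Touch only its blue base and the switch: the shade must not be gripped or pushed. Leave the bottle, stacking pyramid, hedgehog, monitor camera and jar where they stand.

Things in the scene. Friction and masses are not known exactly. Their poses are not given: they have to be found in the camera images.
- night_light: Loose night light, 0.3 to 0.55 kg, of glossy plastic: slides with 0.7 to 2 N. Blue box base 110 mm deep (x) x 90 mm wide (y) x 36 mm high; yellow round shade (56 mm diameter, centre at x = +23 mm) rising to 101 mm; red toggle in front of the shade. Origin: centre of the underside. +x is its back, which goes against the dock's back wall; 38 mm of its front end stand out of the side walls when docked.
- shade: The yellow round shade fixed on the night light, not to be gripped or pushed: 56 mm diameter, 65 mm high; origin at the centre of its underside, on top of the light's base, at the light's x = +23 mm, 36 mm up.
- dock: Fixed grey charging dock, a floorless U open to its -x. Origin: on the dresser top, where the night light's origin is when fully home; the axes are then parallel. Back wall 34 mm high, inner face at x = +55 mm. Side walls 24 mm high, inner faces at y = +/-51 mm (6 mm play each side), x = -17 to +55 mm; flared lips widen the mouth to y = +/-65 mm at x = -50 mm.
- toggle_tip (a point): Top end of the red toggle on the night light: a lever 28 mm long with a head 8 mm thick (x) and 18 mm wide (y), hinged on the top of the base (36 mm up) at the light's x = -30 mm, y = 0. The tip is about 61 mm above the dresser top; off, it lies at the light's x = -42 mm, on, at x = -18 mm.
- toggle (a joint): Toggle angle in rad: 0 = off, leaning 0.45 rad towards the light's -x (front); 0.9 = on, leaning as far towards the shade. It has no spring, stays where it is left, and moves with about 1.5 N at the tip, which can be enough to slide the light where nothing backs it.
- bottle: Bystander: loose closed glass bottle, 58 mm diameter, 160 mm high; origin at the centre of its underside.
- pyramid: Bystander: loose wooden stacking pyramid of coloured rings, 84 mm diameter, 132 mm high; origin at the centre of its underside.
- hedgehog: Bystander: loose ceramic hedgehog, about 95 x 65 x 70 mm, nose to its -x; origin at the centre of its underside.
- monitor: Bystander: loose white monitor camera, a 64 mm ball on a short stand with a 72 mm foot, 112 mm high; origin at the centre of its underside.
- jar: Bystander: loose cream jar, 64 mm diameter, 55 mm high; origin at the centre of its underside.
Mind the look-alikes: they are no part of the job. Of the things that look like the night_light, take the one that is farthest to the robot's right at the start.

How it is judged:
By the outcome, as a careful person would: the job done as asked, in the order asked, and still so for the second after the job is handed in, with the robot touching nothing.
It also fails if it takes over 61 s, if anything falls off the work surface, if the arm or the gripper's body presses on something with over 40 N, if the wrist force passes 120 N, or if a joint passes its speed limit or range.

## Working session

There is one attempt and no reset: what is moved stays moved. The work goes in short steps, Python scripts to look and compute and a shell command to move; the robot and the scene stay as the last step left them, time stands still between calls to the robot, and variables do not carry over. Pictures are saved under pics/ and viewed, and the job is handed in when it is done.

```bash
mkdir -p pics
python3 - <<'E'
from cell import robot, optics
import cv2
print(robot.state())
for n in ("scene","top"):
    cv2.imwrite(f"pics/{n}0.png",optics.grab_frame(n)); print(n,optics.camera_info(n))
E
```

```text
{'time': 0.0, 'joint_pos': array([ 1.25601667e+00,  2.60678736e-01, -1.39389594e-01,  1.17270581e+00,
        1.60393658e-06,  1.57077177e+00]), 'joint_velocities': array([ 9.22060379e-04,  6.82025359e-04, -1.50699147e-05, -1.35156976e-04,
       -8.62761734e-04, -2.82350833e-04]), 'joint_efforts': array([-3.24459897e-04, -4.05672956e+01,  2.53923619e+01,  1.85765064e-02,
       -9.02805732e-05, -7.64275576e-07]), 'tool_pos': array([162.34367013, 498.5912555 , 255.45986799]), 'orientation': array([-3.13961484e+00, -1.65249516e-06,  2.82683754e+00]), 'ft_force': array([ 0.1339705 ,  0.19446188, -0.183111  ]), 'torque': array([-0.00310384, -0.01907408, -0.00460658]), 'opening': 0.9970864408185806}
scene {'intrinsics': array([[534.65898739,   0.        , 321.09387033],
       [  0.        , 534.65898739, 235.97807111],
       [  0.        ,   0.        ,   1.        ]]), 'rvec': array([ 1.37337051,  2.3552109 , -0.77450271]), 'tvec': array([ 297.71884801, -357.50613787, 1529.66102652])}
top {'intrinsics': array([[507.14053587,   0.        , 318.13254822],
       [  0.        , 507.14053587, 243.43177089],
       [  0.        ,   0.        ,   1.        ]]), 'rvec': array([ 2.07435427, -2.11975431,  0.24619537]), 'tvec': array([ -11.50362189,  590.90254925, 1033.9592715 ])}
```

View pics/scene0.png

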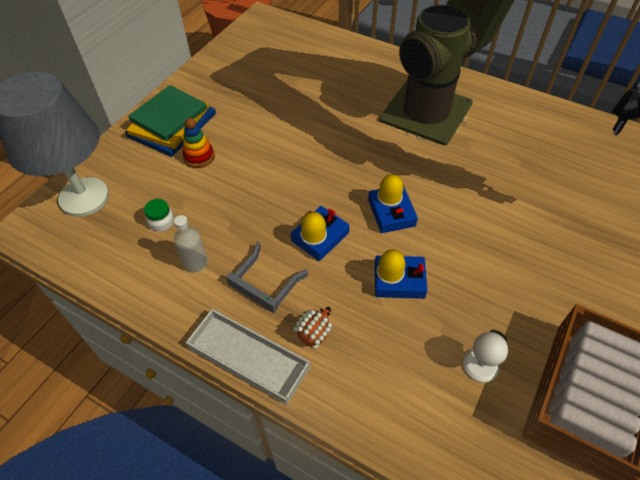

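View pics/top0.png

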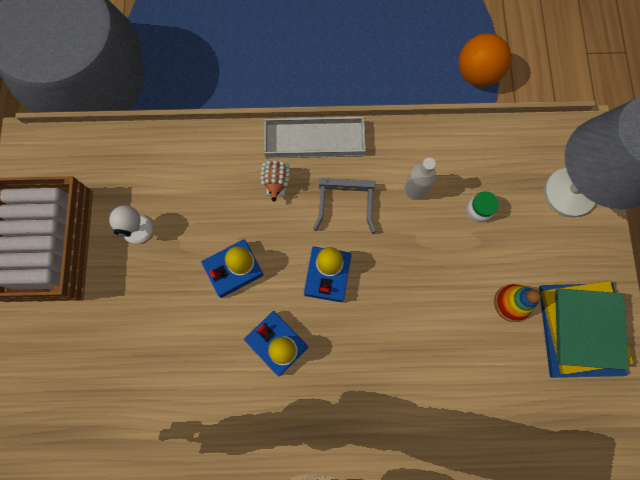

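The top view shows three blue lights at (232,267), (328,273) and (276,344). In this view image right is the robot's right (to confirm with the calibration), so the candidate is (328,273). The dock is at (347,205), with its mouth pointing down in the image, towards the robot.

```bash
cat > h.py <<'E'
import numpy as np, cv2
from cell import robot, optics, spotter
def cam(n):
    c=optics.camera_info(n); return np.array(c["intrinsics"]),np.array(c["rvec"],float),np.array(c["tvec"],float)
def proj(n,P):
    K,r,t=cam(n); return cv2.projectPoints(np.array(P,float).reshape(-1,3),r,t,K,None)[0].reshape(-1,2)
def back(n,uv,z):
    K,r,t=cam(n); R=cv2.Rodrigues(r)[0]; C=-R.T@t
    uv=np.atleast_2d(uv).astype(float)
    d=(np.linalg.inv(K)@np.c_[uv,np.ones(len(uv))].T).T@R
    return C+d*((z-C[2])/d[:,2])[:,None]
def tf(pose,P):
    x,y,a=pose; P=np.array(P,float); c,s=np.cos(a),np.sin(a)
    return np.c_[x+c*P[:,0]-s*P[:,1], y+s*P[:,0]+c*P[:,1], P[:,2]]
BOX=[(sx*55,sy*45,z) for z in(0,36) for sx,sy in((-1,-1),(1,-1),(1,1),(-1,1))]
TH=np.linspace(0,2*np.pi,24,endpoint=False)
SH=[(23+28*np.cos(t),28*np.sin(t),36) for t in TH]+[(23+26*np.cos(t),26*np.sin(t),75) for t in TH]+[(23+13*np.cos(t),13*np.sin(t),99) for t in TH]
def hull(n,pose,P): return cv2.convexHull(proj(n,tf(pose,P)).astype(np.float32))
def masks(img):
    h=cv2.cvtColor(img,cv2.COLOR_BGR2HSV)
    blue=cv2.inRange(h,(105,150,40),(130,255,255)); yel=cv2.inRange(h,(22,150,90),(35,255,255))
    return blue,yel
def fitlight(imgs,guess):
    from scipy.optimize import minimize
    S=4; data=[]
    for n,img in imgs.items():
        b,y=masks(img); c=proj(n,tf(guess,[(0,0,30)]))[0].astype(int); w=60
        x0,y0=c-w
        crop=b[max(y0,0):y0+2*w,max(x0,0):x0+2*w]; 
        ycrop=y[max(y0,0):y0+2*w,max(x0,0):x0+2*w]
        data.append((n,max(x0,0),max(y0,0),crop,ycrop))
    def cost(p):
        p=(p[0],p[1],p[2]/50); tot=0
        for n,x0,y0,b,yl in data:
            H,W=b.shape
            m=np.zeros((H*S,W*S),np.uint8)
            q=((hull(n,p,BOX)-[x0,y0]+.5)*S).round().astype(np.int32); cv2.fillConvexPoly(m,q,255)
            m2=np.zeros_like(m)
            q=((hull(n,p,SH)-[x0,y0]+.5)*S).round().astype(np.int32); cv2.fillConvexPoly(m2,q,255)
            box=cv2.resize(m,(W,H),interpolation=cv2.INTER_AREA)/255.; sh=cv2.resize(m2,(W,H),interpolation=cv2.INTER_AREA)/255.
            u=np.clip(box,0,1); d=np.abs(u*(1-sh)-(b/255.)*(1-sh))
            tot+=d.sum()+0.5*np.abs(sh-yl/255.).sum()
        return tot
    best=None
    for da in (-.3,0,.3):
        g=np.array([guess[0],guess[1],(guess[2]+da)*50])
        sim=np.array([g,g+[10,0,0],g+[0,10,0],g+[0,0,8]])
        r=minimize(cost,g,method="Nelder-Mead",options=dict(initial_simplex=sim,xatol=.1,fatol=.5,maxiter=300))
        if best is None or r.fun<best.fun: best=r
    return np.array([best.x[0],best.x[1],best.x[2]/50]),best.fun
E
python3 - <<'E'
from h import *
T=cv2.imread("pics/top0.png");S=cv2.imread("pics/scene0.png")
for uv in((232,267),(328,273),(276,344)): print(uv,back("top",uv,36))
g=back("top",(328,274),36)[0]
for ims in ({"top":T},{"scene":S},{"top":T,"scene":S}):
    p,f=fitlight(ims,(g[0],g[1],0.1)); print(p,f)
np.save("light0.npy",p)
# dock corners: floor / top estimates
for name,uv,z in [("bw inner L top",(321,190),34),("bw inner R top",(374,190),34),("bw out L",(321,179),34),("bw out R",(375,181),34),("lipL",(317,229),24),("lipR",(374,232),24)]: print(name,back("top",uv,z))
for n in("top","scene"):
    img={"top":T,"scene":S}[n].copy()
    cv2.polylines(img,[ (hull(n,p,BOX)).round().astype(np.int32)],True,(255,255,255),1)
    cv2.polylines(img,[ (hull(n,p,SH)).round().astype(np.int32)],True,(0,255,0),1)
    a,b=((280,150),(400,310)) if n=="top" else ((210,180),(360,320))
    cv2.imwrite(f"pics/{n}fit.png",cv2.resize(img[a[1]:b[1],a[0]:b[0]],None,fx=3.6,fy=3.6,interpolation=cv2.INTER_NEAREST))
for n in("top","scene"):
    optics.grab_frame(n)
    for th in ("night_light","dock","toggle_tip","hedgehog","bottle"): print(n,th,[(np.round(d["xyz"]),round(d["confidence"],2)) for d in spotter.find_in(n,th)])
E
```

```text
(232, 267) [[548.91663595 167.95074354  36.        ]]
(328, 273) [[530.76578988 -44.76178962  36.        ]]
(276, 344) [[378.99230427  70.61244448  36.        ]]
[ 5.34093802e+02 -4.30471042e+01 -1.99439985e-01] 763.181999231065
[ 5.31490134e+02 -4.23418172e+01 -1.83186131e-01] 706.7101422529795
[ 5.32636120e+02 -4.29306657e+01 -1.92272638e-01] 1473.6082737408688
bw inner L top [[725.42709178 -33.68006455  34.        ]]
bw inner R top [[ 722.70156506 -155.79885663   34.        ]]
bw out L [[752.30509935 -34.28832393  34.        ]]
bw out R [[ 744.60083317 -159.14139938   34.        ]]
lipL [[635.27444844 -22.53087394  24.        ]]
lipR [[ 625.33008822 -152.27757236   24.        ]]
top night_light [(array([534., -43.,  35.]), 0.9), (array([386.,  72.,  36.]), 0.78), (array([547., 169.,  35.]), 0.69)]
top dock [(array([736., -96.,  27.]), 0.87)]
top toggle_tip []
top hedgehog [(array([754.,  66.,  52.]), 0.63)]
top bottle [(array([ 724., -253.,   99.]), 0.57), (array([755.,  68.,  50.]), 0.38)]
scene night_light [(array([576., 175.,  35.]), 0.72), (array([560., -32.,  38.]), 0.69), (array([395.,  78.,  39.]), 0.63)]
scene dock [(array([745., -81.,  26.]), 0.85)]
scene toggle_tip [(array([539., 201.,  59.]), 0.44)]
scene hedgehog [(array([770.,  79.,  54.]), 0.95)]
scene bottle [(array([ 749., -238.,   94.]), 0.83)]
```

View pics/topfit.png

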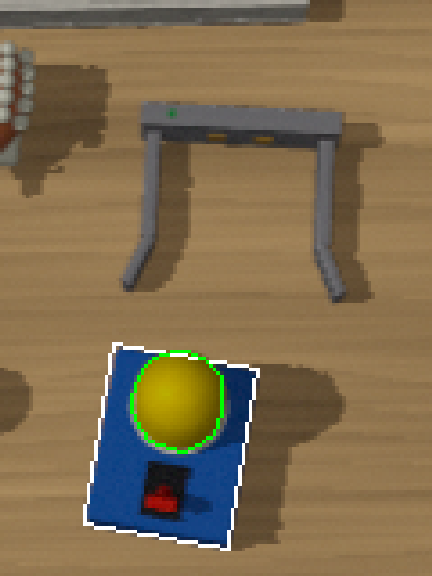

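View pics/scenefit.png

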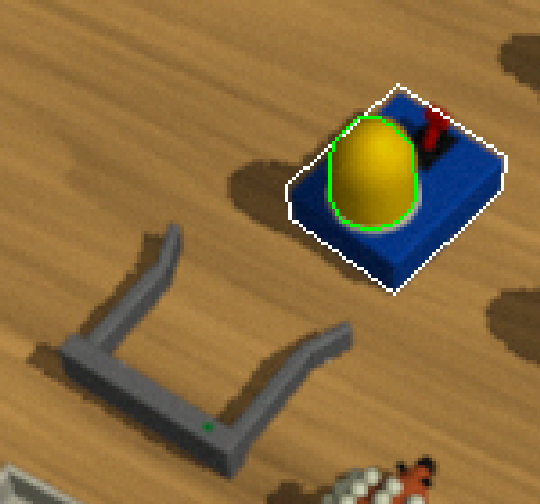

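The fit sits on the right light in both views (top crop: base corners (115,345), (258,370), (229,548), (85,523)). Next I fit the dock the same way.

```bash
cat >> h.py <<'E'
def prism(poly,h): return [(x,y,z) for z in(0,h) for x,y in poly]
def dockparts(tb,ts):
    L=[prism([(55,-51-ts),(55+tb,-51-ts),(55+tb,51+ts),(55,51+ts)],34)]
    for s in(1,-1):
        L.append(prism([(-17,s*51),(55,s*51),(55,s*(51+ts)),(-17,s*(51+ts))],24))
        L.append(prism([(-17,s*51),(-50,s*65),(-50,s*(65+ts)),(-17,s*(51+ts))],24))
    return L
E
python3 - <<'E'
from h import *
from scipy.optimize import minimize
I={"top":cv2.imread("pics/top0.png"),"scene":cv2.imread("pics/scene0.png")}
rng={"top":(300,165,390,245),"scene":(215,235,320,320)}
def run(names):
    D={}
    for n in names:
        x0,y0,x1,y1=rng[n]; h=cv2.cvtColor(I[n][y0:y1,x0:x1],cv2.COLOR_BGR2HSV)
        m=cv2.inRange(h,(0,0,25),(180,75,150)); k,l,st,_=cv2.connectedComponentsWithStats(m); j=1+np.argmax(st[1:,4]); m=(l==j)*1.; D[n]=m
        cv2.imwrite(f"pics/dm_{n}.png",cv2.resize(m*255,None,fx=5,fy=5,interpolation=0))
    def cost(p):
        t=0; pose=(p[0],p[1],p[2]/50)
        for n,m in D.items():
            x0,y0,_,_=rng[n];H,W=m.shape; a=np.zeros((H*4,W*4),np.uint8)
            for P in dockparts(p[3],p[4]): cv2.fillConvexPoly(a,((hull(n,pose,P)-[x0,y0]+.5)*4).round().astype(np.int32),255)
            t+=np.abs(cv2.resize(a,(W,H),interpolation=cv2.INTER_AREA)/255.-m).sum()
        return t
    b=None
    for a in(-.3,-.1,.1):
        g=np.array([675,-90,a*50,12,8.]); r=minimize(cost,g,method="Nelder-Mead",options=dict(initial_simplex=np.vstack([g,g+np.diag([10,10,6,4,3])]),xatol=.1,fatol=.3,maxiter=600))
        if b is None or r.fun<b.fun:b=r
    print(names,b.x[:2],b.x[2]/50,b.x[3:],b.fun,[m.sum() for m in D.values()]); return b.x
run(["top"]);run(["scene"]);p=run(["top","scene"]); np.save("dock.npy",[p[0],p[1],p[2]/50])
for n in I:
    im=cv2.resize(I[n],None,fx=5,fy=5,interpolation=0)
    for P in dockparts(p[3],p[4]): cv2.polylines(im,[((hull(n,(p[0],p[1],p[2]/50),P)+.5)*5).round().astype(np.int32)],True,(0,255,255),1)
    x0,y0,x1,y1=rng[n]; cv2.imwrite(f"pics/dock_{n}.png",im[y0*5:y1*5,x0*5:x1*5])
E
```

```text
['top'] [682.42647935 -88.16816385] -0.08279813868613176 [13.97915892  9.65125586] 165.13333333333333 [np.float64(965.0)][ WARN:0@0.646] global loadsave.cpp:1063 imwrite_ Unsupported depth image for selected encoder is fallbacked to CV_8U.
Traceback (most recent call last):
  File "h.py", line 18, in hull
    def hull(n,pose,P): return cv2.convexHull(proj(n,tf(pose,P)).astype(np.float32))
                                              ~~~~^^^^^^^^^^^^^^
  File "h.py", line 6, in proj
    K,r,t=cam(n); return cv2.projectPoints(np.array(P,float).reshape(-1,3),r,t,K,None)[0].reshape(-1,2)
          ~~~^^^
  File "h.py", line 4, in cam
    c=optics.camera_info(n); return np.array(c["intrinsics"]),np.array(c["rvec"],float),np.array(c["tvec"],float)
ValueError: time passes only in moves, steps and waits
```

```bash
python3 - <<'E'
s=open("h.py").read()
s=s.replace('''def cam(n):
    c=optics''','''_C={}
def cam(n):
    if n in _C: return _C[n]
    _C[n]=_cam(n); return _C[n]
def _cam(n):
    c=optics''')
open("h.py","w").write(s)
E
cat > dockfit.py <<'E'
from h import *
from scipy.optimize import minimize
I={"top":cv2.imread("pics/top0.png"),"scene":cv2.imread("pics/scene0.png")}
rng={"top":(300,165,390,245),"scene":(215,235,320,320)}
def run(names):
    D={}
    for n in names:
        x0,y0,x1,y1=rng[n]; h=cv2.cvtColor(I[n][y0:y1,x0:x1],cv2.COLOR_BGR2HSV)
        m=cv2.inRange(h,(0,0,25),(180,75,150)); k,l,st,_=cv2.connectedComponentsWithStats(m); j=1+np.argmax(st[1:,4]); m=(l==j)*1.; D[n]=m
    def cost(p):
        t=0; pose=(p[0],p[1],p[2]/50)
        for n,m in D.items():
            x0,y0,_,_=rng[n];H,W=m.shape; a=np.zeros((H*4,W*4),np.uint8)
            for P in dockparts(p[3],p[4]): cv2.fillConvexPoly(a,((hull(n,pose,P)-[x0,y0]+.5)*4).round().astype(np.int32),255)
            t+=np.abs(cv2.resize(a,(W,H),interpolation=cv2.INTER_AREA)/255.-m).sum()
        return t
    b=None
    for a in(-.3,-.1,.1):
        g=np.array([675,-90,a*50,12,8.]); r=minimize(cost,g,method="Nelder-Mead",options=dict(initial_simplex=np.vstack([g,g+np.diag([10,10,6,4,3])]),xatol=.1,fatol=.3,maxiter=600))
        if b is None or r.fun<b.fun:b=r
    print(names,b.x[:2],b.x[2]/50,b.x[3:],b.fun,[m.sum() for m in D.values()]); return b.x
run(["top"]);run(["scene"]);p=run(["top","scene"]); np.save("dock.npy",[p[0],p[1],p[2]/50])
for n in I:
    im=cv2.resize(I[n],None,fx=5,fy=5,interpolation=0)
    for P in dockparts(p[3],p[4]): cv2.polylines(im,[((hull(n,(p[0],p[1],p[2]/50),P)+.5)*5).round().astype(np.int32)],True,(0,255,255),1)
    x0,y0,x1,y1=rng[n]; cv2.imwrite(f"pics/dock_{n}.png",im[y0*5:y1*5,x0*5:x1*5])
E
python3 dockfit.py; python3 -c "from cell import robot;print(robot.state()['time'])"
```

```text
['top'] [682.42647935 -88.16816385] -0.08279813868613176 [13.97915892  9.65125586] 165.13333333333333 [np.float64(965.0)]
['scene'] [685.85504753 -87.76957331] -0.0798723724337509 [12.29376799  7.91585623] 157.25882352941176 [np.float64(1230.0)]
['top', 'scene'] [684.91415516 -88.14698797] -0.07677998958088227 [12.33609098  8.71461603] 383.7137254901961 [np.float64(965.0), np.float64(1230.0)]
0.7
```

View pics/dock_top.png

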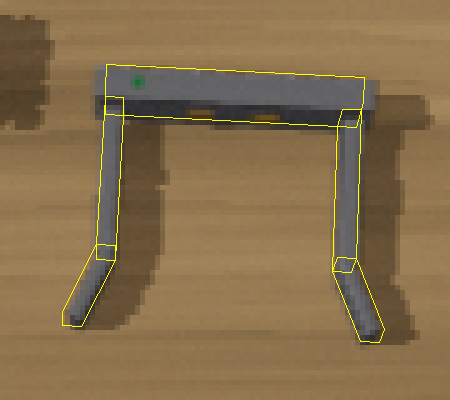

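View pics/dock_scene.png

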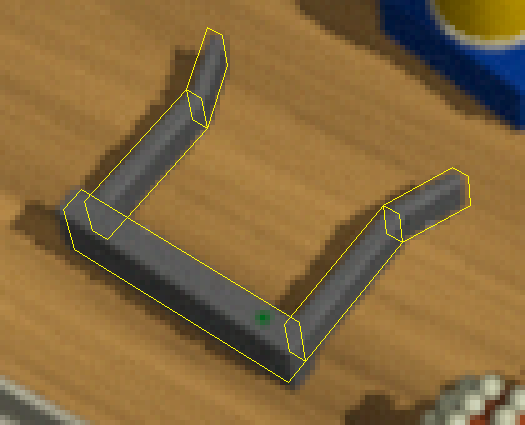

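Dock fit is (684, -88, yaw -0.08) and the light is (533, -43, -0.19), with the views agreeing within about 3 mm. The base is too wide to grip, so I'll push its front face with two half-closed fingers, steering like a unicycle. First I turn the tool so its x axis runs along the light's.

```bash
python3 -m jog '[[0,0,0,10.7],[0,0,0,10.7],[0,0,0,10.7],[0,0,0,10.7],[0,0,0,10.7],[0,0,0,10.7],[0,0,0,10.7],[0,0,0,10.7]]' 0 40; python3 -m jog '[[0,0,0,10.7],[0,0,0,10.7],[0,0,0,10.7],[0,0,0,10.7],[0,0,0,10.7],[0,0,0,10.7],[0,0,0,10.7],[0,0,0,10.7],[0,0,0,1.8],[0,0,0,0]]'
python3 - <<'E'
from cell import robot
import numpy as np
s=robot.state();p=s["tool_pos"];y=s["orientation"][2]
d=np.array([443.3,-25.6])-p[:2]
print(s["time"],p,s["orientation"],s["opening"],"tx",d@[np.cos(y),np.sin(y)],"ty",d@[np.sin(y),-np.cos(y)])
E
```

```text
time: 1.7
tool_pos: [162.6, 499.2, 256.4]
orientation: [3.142, -0.0, 1.327]
ft_force: [0.3, 0.0, -1.8]
opening: 0.498
time: 2.95
tool_pos: [411.1, 234.6, 256.0]
orientation: [-2.883, 0.188, 0.359]
ft_force: [-0.7, 0.3, 0.3]
opening: 0.501
2.95 [411.07112297 234.64469489 255.96319321] [-2.88289318  0.1880974   0.35942873] 0.5011192352354839 tx -61.368961407831684 ty 254.95068603529862
```

Run:
```python
from cell import robot
s=robot.state();print(s["joint_pos"].round(3),s["joint_velocities"].round(3))
```

```text
[ 0.358  0.299 -0.129  1.331  0.259  3.141] [ 0.04  -0.007 -0.001 -0.005  0.008  0.001]
```

```bash
python3 -m jog '[[0,0,0,-10.7],[0,0,0,-10.7],[0,0,0,-10.7],[0,0,0,-10.7]]'; python3 -c "
from cell import robot
s=robot.state();print(s['joint_pos'].round(3),s['tool_pos'],s['orientation'])"
```

```text
time: 3.45
tool_pos: [409.9, 236.6, 256.2]
orientation: [-2.825, -0.036, 1.087]
ft_force: [-0.2, -0.4, 0.2]
opening: 0.502
[ 0.363  0.298 -0.129  1.331  0.259  2.387] [409.85388327 236.60737616 256.22682232] [-2.82525054 -0.03600549  1.08717929]
```

The turn hit joint 6's limit, which tilted the tool and swung the arm. From the joints, yaw = j1 - j6 + π. By mirror symmetry, over-turning at the opposite limit should undo the tilt, so I'll do that in free space and then work on the other half-turn.

```bash
python3 -m jog '[[0,0,0,-10.7],[0,0,0,-10.7],[0,0,0,-10.7],[0,0,0,-10.7],[0,0,0,-10.7],[0,0,0,-10.7],[0,0,0,-10.7],[0,0,0,-10.7],[0,0,0,-10.7],[0,0,0,-10.7],[0,0,0,-10.7],[0,0,0,-10.7]]'
python3 -m jog '[[0,0,0,-10.7],[0,0,0,-10.7],[0,0,0,-10.7],[0,0,0,-10.7],[0,0,0,-10.7],[0,0,0,-10.7],[0,0,0,-10.7],[0,0,0,-10.7],[0,0,0,-10.7],[0,0,0,-10.7],[0,0,0,-10.7],[0,0,0,-10.7]]'
python3 -m jog '[[0,0,0,-10.7],[0,0,0,-10.7],[0,0,0,-10.7],[0,0,0,-10.7],[0,0,0,-10.7],[0,0,0,-10.7],[0,0,0,-10.7]]';  python3 -c "
from cell import robot
s=robot.state();print(s['joint_pos'].round(3),s['tool_pos'],s['orientation'])"
```

```text
time: 4.95
tool_pos: [409.8, 236.6, 256.2]
orientation: [2.913, -0.223, -2.923]
ft_force: [-0.7, 0.3, 0.9]
opening: 0.5
time: 6.45
tool_pos: [409.8, 236.6, 256.2]
orientation: [3.104, 0.316, -0.714]
ft_force: [-0.9, -0.4, 0.1]
opening: 0.503
time: 7.32
tool_pos: [380.4, 293.9, 255.9]
orientation: [-2.911, 0.122, 0.516]
ft_force: [1.6, 0.7, -0.2]
opening: 0.503
[ 0.517  0.266 -0.16   1.267  0.23  -3.14 ] [380.39199401 293.94238279 255.92936872] [-2.91126013  0.12169536  0.51567797]
```

Works: both tilt parts are shrinking. I'll continue in small batches.

```bash
cat > st.py <<'E'
from cell import robot
import numpy as np
s=robot.state();q=s['joint_pos'];print(s['time'],q.round(4),s['tool_pos'].round(1),s['orientation'].round(4),"j5 %.3f inplane %.3f"%(q[4],q[1]-q[2]+q[3]-np.pi/2),s['ft_force'].round(1))
E
python3 -m jog '[[0,0,0,-10.7],[0,0,0,-10.7],[0,0,0,-10.7]]';python3 st.py
```

```text
time: 7.7
tool_pos: [280.7, 399.4, 256.6]
orientation: [-3.003, 0.008, 0.873]
ft_force: [-0.6, 0.2, 0.2]
opening: 0.503
7.7 [ 0.8744  0.2012 -0.2237  1.154   0.1387 -3.1406] [280.7 399.4 256.6] [-3.0029  0.0083  0.8734] j5 0.139 inplane 0.008 [-0.6  0.2  0.2]
```

```bash
python3 -m jog '[[0,0,0,-10.7],[0,0,0,-10.7],[0,0,0,-10.7]]';python3 st.py
```

```text
time: 8.07
tool_pos: [152.5, 461.4, 256.7]
orientation: [-3.128, -0.042, 1.242]
ft_force: [-0.5, -0.1, -1.0]
opening: 0.499
8.075 [ 1.2433  0.1633 -0.2652  1.1001  0.0136 -3.1406] [152.5 461.4 256.7] [-3.1279 -0.0422  1.2424] j5 0.014 inplane -0.042 [-0.5 -0.1 -1. ]
```

```bash
python3 -m jog '[[0,0,0,10.7],[0,0,0,10.7],[0,0,0,10.7],[0,0,0,10.7],[0,0,0,10.7],[0,0,0,10.7],[0,0,0,10.7],[0,0,0,10.7],[0,0,0,10.7],[0,0,0,10.7],[0,0,0,10.7],[0,0,0,10.7]]'
python3 -m jog '[[0,0,0,10.7],[0,0,0,10.7],[0,0,0,10.7],[0,0,0,10.7],[0,0,0,10.7],[0,0,0,10.7],[0,0,0,10.7],[0,0,0,10.7],[0,0,0,10.7],[0,0,0,10.7],[0,0,0,10.7],[0,0,0,10.7]]'
python3 -m jog '[[0,0,0,5.3]]';  python3 st.py
cat > go.py <<'E'
# usage: go.py x y z yaw -> cm shifts in tool axes + turn
import sys,numpy as np
from cell import robot
from scipy.spatial.transform import Rotation as Ro
s=robot.state();R=Ro.from_euler("xyz",s["orientation"]).as_matrix()
t=np.array([float(v) for v in sys.argv[1:4]]);yaw=float(sys.argv[4])
tx=np.arctan2(R[1,0],R[0,0])
d=R.T@(t-s["tool_pos"])/10
print("shift cm",d.round(2),"turn deg",np.degrees((tx-yaw+np.pi)%(2*np.pi)-np.pi).round(2),"toolz",R[:,2].round(3))
E
python3 go.py 443 -25.6 200 2.95
```

```text
time: 9.57
tool_pos: [153.8, 460.4, 256.6]
orientation: [-3.119, 0.037, -1.008]
ft_force: [0.2, -0.2, -0.6]
opening: 0.5
time: 11.08
tool_pos: [153.8, 460.4, 256.6]
orientation: [3.099, -0.006, 3.034]
ft_force: [0.5, 0.2, -1.1]
opening: 0.499
time: 11.2
tool_pos: [153.8, 460.4, 256.6]
orientation: [3.099, -0.009, 2.944]
ft_force: [0.9, 0.2, -0.8]
opening: 0.501
11.2 [ 1.2393  0.1635 -0.2653  1.1012  0.015   1.4375] [153.8 460.4 256.6] [ 3.0991 -0.0094  2.9439] j5 0.015 inplane -0.041 [ 0.9  0.2 -0.8]
shift cm [-37.95 -42.16   3.52] turn deg -0.35 toolz [-0.001  0.043 -0.999]
```

```bash
python3 -m jog '[[-3.8,-4.2,0.35,0],[-3.8,-4.2,0.35,0],[-3.8,-4.2,0.35,0],[-3.8,-4.2,0.35,0],[-3.8,-4.2,0.35,0],[-3.8,-4.2,0.35,0],[-3.8,-4.2,0.35,0],[-3.8,-4.2,0.35,0],[-3.8,-4.2,0.35,0],[-3.8,-4.2,0.35,0],[0,0,0,0]]';python3 st.py; python3 go.py 443 -25.6 30 2.95
python3 - <<'E'
from cell import optics
import cv2
cv2.imwrite("pics/w1.png",optics.grab_frame("wrist"))
E
```

```text
time: 12.58
tool_pos: [447.7, -26.1, 200.4]
orientation: [3.1, -0.007, 2.941]
ft_force: [-0.7, 0.3, 0.9]
opening: 0.499
12.575 [-0.0861  0.1656 -0.4156  0.9918  0.0422  0.1142] [447.7 -26.1 200.4] [ 3.0999 -0.007   2.9414] j5 0.042 inplane 0.002 [-0.7  0.3  0.9]
shift cm [ 0.35 -0.75 17.03] turn deg -0.49 toolz [ 0.001  0.042 -0.999]
```

View pics/w1.png

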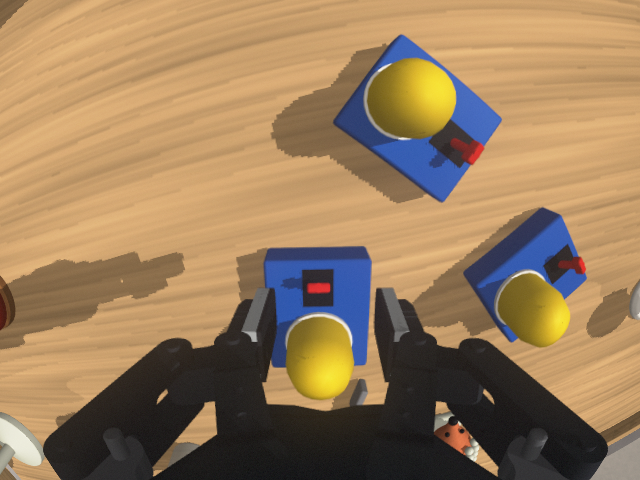

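The wrist view shows the chosen light centred under the fingers (toggle (318,288), front edge y≈250), with the two look-alikes above and to the right. Descending in front of it.

```bash
python3 -m jog '[[0.1,-0.2,3.8,0],[0.1,-0.2,3.8,0],[0.1,-0.2,3.8,0],[0.1,-0.1,3.6,0],[0,0,1.4,-0.5],[0,0,0.4,0],[0,0,0,0]]';python3 st.py
python3 - <<'E'
from cell import optics
import cv2
cv2.imwrite("pics/s1.png",cv2.resize(optics.grab_frame("scene")[140:320,200:440],None,fx=3,fy=3,interpolation=cv2.INTER_CUBIC))
cv2.imwrite("pics/w2.png",optics.grab_frame("wrist"))
E
```

```text
time: 13.5
tool_pos: [440.3, -22.6, 32.9]
orientation: [3.1, -0.008, 2.955]
ft_force: [-0.6, 0.1, -0.1]
opening: 0.505
13.5 [-0.0799  0.3501 -0.6898  0.5343  0.0426  0.1073] [440.3 -22.6  32.9] [ 3.0996 -0.008   2.9546] j5 0.043 inplane 0.003 [-0.6  0.1 -0.1]
```

View pics/s1.png

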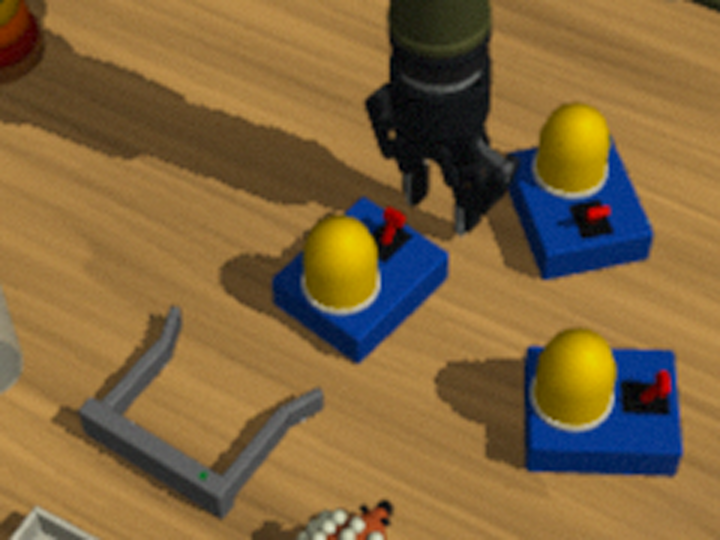

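View pics/w2.png

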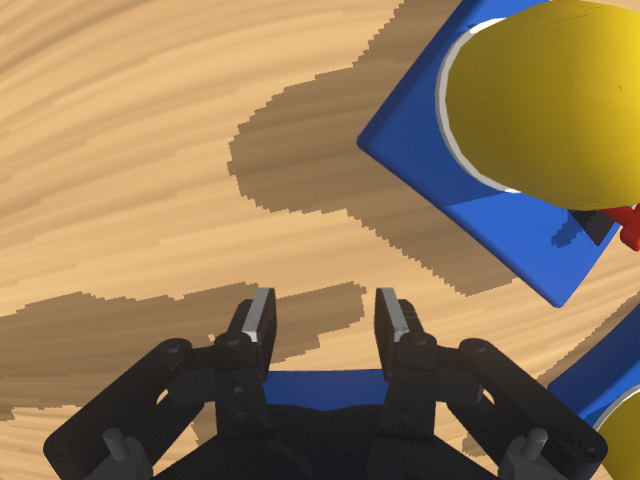

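The fingers are low, centred in front of the light, and clear of the look-alikes. Advancing to contact.

```bash
python3 -m jog '[[-0.8,-0.1,0,0],[-0.8,-0.1,0,0],[-0.6,0,0,0],[-0.3,0,0,0],[-0.3,0,0,0],[-0.3,0,0,0]]';python3 st.py
cat > look.py <<'E'
import sys
from h import *
tag=sys.argv[1]; g=[float(v) for v in sys.argv[2:5]]
D=np.load("dock.npy"); D=np.array([684,-88,-.08])
st=robot.state()
I={"top":optics.grab_frame("top"),"scene":optics.grab_frame("scene")}
a=D[2]
for k in (["top"],["scene"],["top","scene"]):
    p,f=fitlight({n:I[n] for n in k},g)
    d=p[:2]-D[:2]; rel=[np.cos(a)*d[0]+np.sin(a)*d[1],-np.sin(a)*d[0]+np.cos(a)*d[1],p[2]-a]
    t=st["tool_pos"][:2]-p[:2]; tl=[np.cos(p[2])*t[0]+np.sin(p[2])*t[1],-np.sin(p[2])*t[0]+np.cos(p[2])*t[1]]
    print(k,p.round(3),"rel dock",np.round(rel,3),"tool in light",np.round(tl,1),round(f))
out=[]
for n,(x0,y0,x1,y1) in {"top":(270,150,410,330),"scene":(200,140,380,320)}.items():
    im=cv2.resize(I[n][y0:y1,x0:x1],None,fx=3,fy=3,interpolation=cv2.INTER_CUBIC)
    for P,c in((BOX,(255,255,255)),(SH,(0,255,0))): cv2.polylines(im,[((hull(n,p,P)-[x0,y0]+.5)*3).round().astype(np.int32)],True,c,1)
    out.append(im[:540])
cv2.imwrite(f"pics/{tag}.png",cv2.resize(np.hstack(out),None,fx=.83,fy=.83))
E
python3 look.py l1 532 -43 -.19
```

```text
time: 14.35
tool_pos: [469.7, -31.7, 31.9]
orientation: [3.1, -0.01, 2.952]
ft_force: [-2.1, -0.2, 1.3]
opening: 0.498
14.35 [-0.0939  0.3918 -0.6183  0.5665  0.0422  0.0958] [469.7 -31.7  31.9] [ 3.1001 -0.0098  2.952 ] j5 0.042 inplane 0.006 [-2.1 -0.2  1.3]
['top'] [ 5.39463e+02 -3.88170e+01  7.10000e-02] rel dock [-148.005   37.475    0.151] tool in light [-69.  12.] 2044
['scene'] [ 5.3249e+02 -4.2623e+01 -1.7100e-01] rel dock [-1.54652e+02  3.31240e+01 -9.10000e-02] tool in light [-63.7   0.1] 698
['top', 'scene'] [ 5.32647e+02 -4.29550e+01 -1.81000e-01] rel dock [-1.54469e+02  3.28060e+01 -1.01000e-01] tool in light [-63.9  -0.3] 2752
```

View pics/l1.png

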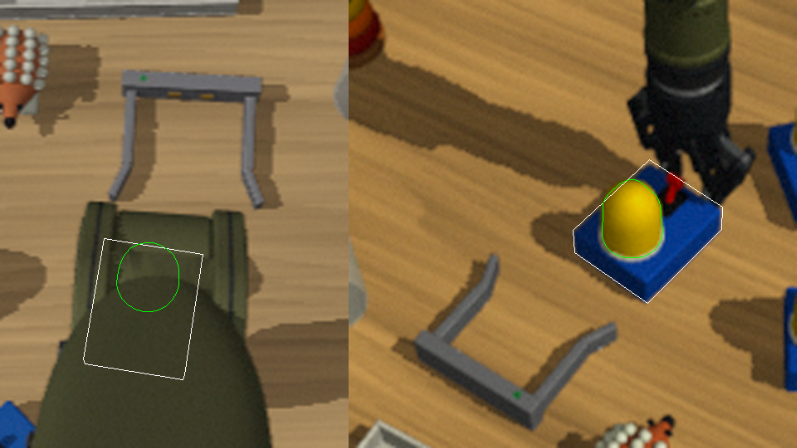

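Contact is made (-2.1 N). The top view is blocked by the arm, while the scene view fits well: light at (632,230) in the crop, dock mouth ahead. Steering right (clockwise) now.

```bash
python3 -m jog '[[-0.3,0,0,0],[-0.5,0.37,0,3.2],[-0.5,0.37,0,3.2],[-0.5,0.37,0,3.2],[0,0,0,0]]';python3 st.py
sed -i 's/for k in (\["top"\],\["scene"\],\["top","scene"\])/for k in (["scene"],)/' look.py
python3 look.py l2 550 -46 -.35
```

```text
time: 15.08
tool_pos: [491.0, -25.0, 32.3]
orientation: [3.102, -0.015, 2.786]
ft_force: [1.3, -0.2, 0.3]
opening: 0.496
15.075 [-0.0763  0.4167 -0.5703  0.5868  0.0425  0.2796] [491.  -25.   32.3] [ 3.1016 -0.0146  2.7858] j5 0.042 inplane 0.003 [ 1.3 -0.2  0.3]
['scene'] [ 5.51388e+02 -4.73750e+01 -3.63000e-01] rel dock [-135.435   29.898   -0.283] tool in light [-64.4  -0.5] 485
```

View pics/l2.png

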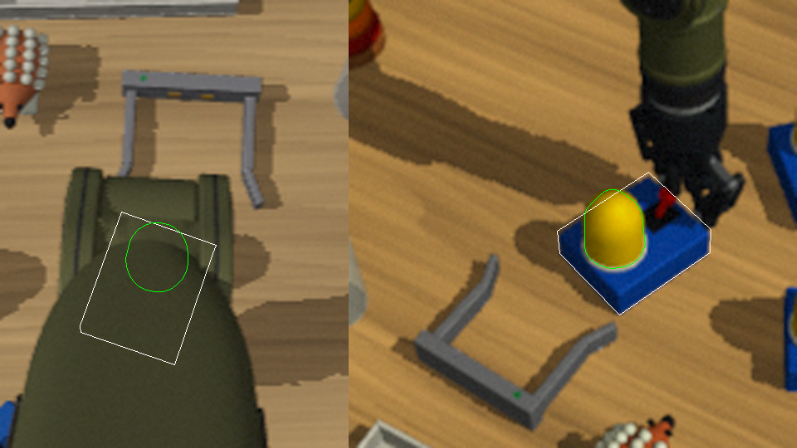

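The light follows as a unicycle. Continuing: 3 more turn rows, then straight.

```bash
python3 -m jog '[[-0.5,0.47,0,4.1],[-0.5,0.47,0,4.1],[-0.5,0.47,0,4.1],[-0.5,0,0,0],[-0.5,0,0,0],[-0.5,0,0,0],[-0.3,0,0,0],[0,0,0,0]]';python3 st.py
python3 look.py l3 580 -65 -.57
```

```text
time: 16.18
tool_pos: [525.6, -28.8, 32.2]
orientation: [3.106, -0.022, 2.57]
ft_force: [-0.8, -0.2, 0.5]
opening: 0.499
16.175 [-0.0781  0.4621 -0.4846  0.627   0.0418  0.4939] [525.6 -28.8  32.2] [ 3.1062 -0.0223  2.5699] j5 0.042 inplane 0.003 [-0.8 -0.2  0.5]
['scene'] [579.991 -63.233  -0.591] rel dock [-105.656   16.375   -0.511] tool in light [-64.3  -1.7] 437
```

View pics/l3.png

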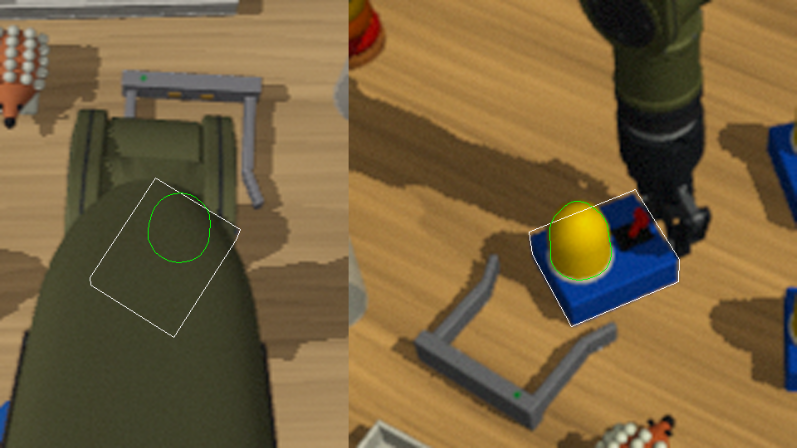

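```bash
python3 -m jog '[[-0.4,0,0,0],[-0.4,0,0,0],[-0.4,0,0,0],[-0.5,-0.5,0,-4.4],[-0.5,-0.5,0,-4.4],[-0.5,-0.5,0,-4.4],[0,0,0,0]]';python3 st.py
python3 look.py l4 603 -77 -.34
```

```text
time: 17.15
tool_pos: [542.1, -55.8, 31.0]
orientation: [3.102, -0.013, 2.799]
ft_force: [0.3, 0.4, -0.4]
opening: 0.499
17.15 [-0.1251  0.4888 -0.4371  0.6493  0.0414  0.218 ] [542.1 -55.8  31. ] [ 3.1021 -0.0132  2.7987] j5 0.041 inplane 0.004 [ 0.3  0.4 -0.4]
['scene'] [ 6.02622e+02 -7.72880e+01 -3.37000e-01] rel dock [-81.974   4.175  -0.257] tool in light [-64.2   0.3] 431
```

View pics/l4.png

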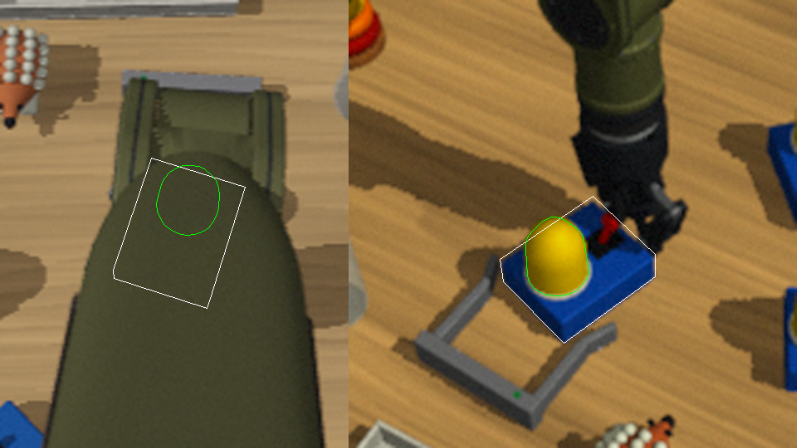

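```bash
python3 -m jog '[[-0.6,-0.5,0,-4.4],[-0.6,-0.5,0,-4.4],[-0.6,-0.5,0,-4.4],[-0.3,-0.15,0,-1.3],[0,0,0,0]]';python3 st.py
python3 look.py l5 622 -80 -.08
```

```text
time: 17.88
tool_pos: [557.6, -76.0, 30.1]
orientation: [3.1, -0.004, 3.052]
ft_force: [-2.0, -0.4, -0.8]
opening: 0.504
17.875 [-0.1573  0.5149 -0.3892  0.6736  0.0417 -0.0681] [557.6 -76.   30.1] [ 3.0996 -0.004   3.0523] j5 0.042 inplane 0.007 [-2.  -0.4 -0.8]
['scene'] [ 6.20503e+02 -8.23440e+01 -8.30000e-02] rel dock [-6.3746e+01  5.6400e-01 -3.0000e-03] tool in light [-63.2   1.1] 433
```

View pics/l5.png

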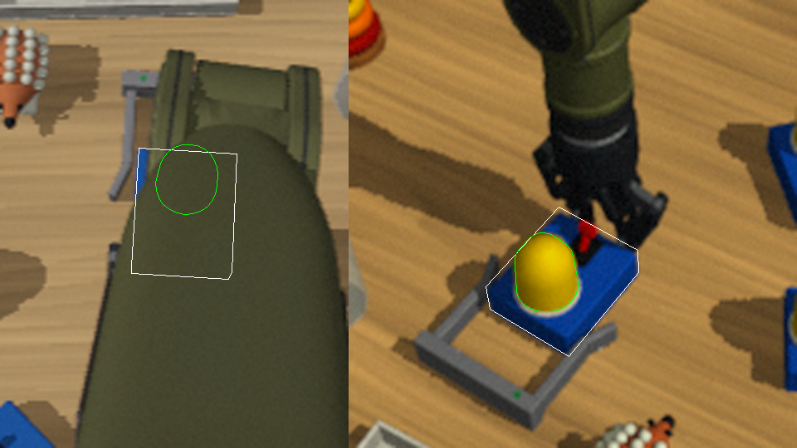

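Aligned with the dock (rel -64, 0.6, -0.003). Straight in.

```bash
python3 -m jog '[[-0.6,0,0,-0.5],[-0.6,0,0,0],[-0.6,0,-0.1,0],[-0.6,0,0,0],[-0.6,0,0,0],[-0.6,0,0,0],[-0.6,0,0,0],[-0.6,0,0,0],[-0.4,0,0,0],[0,0,0,0]]';python3 st.py
python3 look.py l6 672 -86 -.08
```

```text
time: 19.23
tool_pos: [610.4, -80.3, 31.0]
orientation: [3.099, -0.002, 3.062]
ft_force: [0.8, 0.3, -0.1]
opening: 0.501
19.225 [-0.151   0.5844 -0.2469  0.7446  0.0421 -0.0716] [610.4 -80.3  31. ] [ 3.0993e+00 -2.1000e-03  3.0621e+00] j5 0.042 inplane 0.005 [ 0.8  0.3 -0.1]
['scene'] [ 6.73776e+02 -8.59060e+01 -6.50000e-02] rel dock [-10.359   1.271   0.015] tool in light [-63.6   1.5] 544
```

View pics/l6.png

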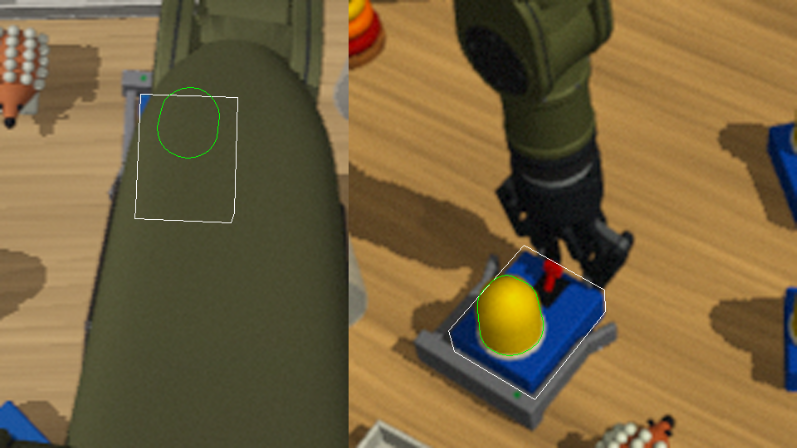

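About 10 mm remain. I'll push in small steps and watch for the force rise.

```bash
python3 -m jog '[[-0.4,0,0,0],[-0.3,0,0,0],[0,0,0,0]]'; python3 -m jog '[[-0.2,0,0,0],[0,0,0,0]]'; python3 -m jog '[[-0.2,0,0,0],[0,0,0,0]]'
```

```text
time: 19.7
tool_pos: [616.6, -80.8, 30.9]
orientation: [3.099, -0.003, 3.062]
ft_force: [-1.6, 1.0, 0.7]
opening: 0.502
time: 19.95
tool_pos: [618.1, -80.9, 30.8]
orientation: [3.099, -0.004, 3.062]
ft_force: [-3.1, -0.2, 1.5]
opening: 0.5
time: 20.2
tool_pos: [618.2, -80.9, 30.5]
orientation: [3.099, -0.008, 3.062]
ft_force: [-7.1, 0.3, 2.3]
opening: 0.501
```

```bash
python3 -m jog '[[-0.2,0,0,0],[0,0,0,0]]'; python3 -m jog '[[-0.2,0,0,0],[0,0,0,0],[0,0,0,0]]';python3 st.py; python3 look.py l7 684 -87 -.08
```

```text
time: 20.45
tool_pos: [618.1, -80.8, 30.2]
orientation: [3.099, -0.012, 3.062]
ft_force: [-9.2, 0.7, 5.2]
opening: 0.503
time: 20.82
tool_pos: [618.2, -80.8, 29.8]
orientation: [3.099, -0.015, 3.062]
ft_force: [-12.2, 0.5, 5.9]
opening: 0.497
20.825 [-0.1496  0.6041 -0.211   0.7739  0.0415 -0.07  ] [618.2 -80.8  29.8] [ 3.099  -0.0151  3.0619] j5 0.041 inplane 0.018 [-12.2   0.5   5.9]
['scene'] [ 6.80783e+02 -8.62730e+01 -9.40000e-02] rel dock [-3.344  1.464 -0.014] tool in light [-62.8  -0.4] 669
```

View pics/l7.png

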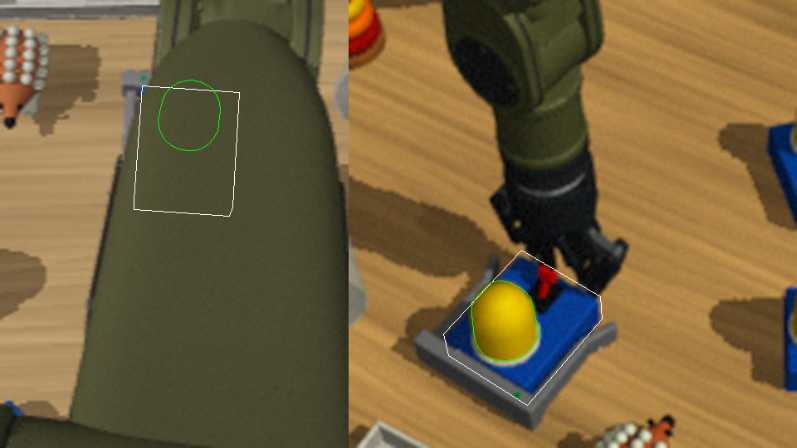

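Hard stop: the TCP held at 618 while force rose to 12 N, which matches the dock pose. Now I back off, rise and close the fingers for the toggle.

```bash
python3 -m jog '[[0.6,0,0,0],[1.5,0,0,0],[2,0,0,0],[0.5,0,-1.5,0],[0,0,-3,0]]'; python3 -m jog '[[0,0,0,0],[0,0,0,0],[0,0,0,0],[0,0,0,0],[0,0,0,0]]' -1; python3 st.py; python3 look.py l8 684 -87 -.08
python3 - <<'E'
from cell import optics
import cv2
cv2.imwrite("pics/w8.png",optics.grab_frame("wrist"))
E
```

```text
time: 21.55
tool_pos: [578.5, -79.7, 76.6]
orientation: [3.099, -0.004, 3.062]
ft_force: [1.2, -0.3, -0.3]
opening: 0.498
time: 22.18
tool_pos: [578.1, -79.6, 75.5]
orientation: [3.099, -0.005, 3.062]
ft_force: [0.3, -1.0, 0.0]
opening: 0.002
22.175 [-0.158   0.4931 -0.2807  0.8051  0.042  -0.0786] [578.1 -79.6  75.5] [ 3.0991 -0.0048  3.0621] j5 0.042 inplane 0.008 [ 0.3 -1.   0. ]
['scene'] [ 6.81148e+02 -8.62780e+01 -5.50000e-02] rel dock [-2.98   1.489  0.025] tool in light [-103.3    1. ] 679
```

View pics/l8.png

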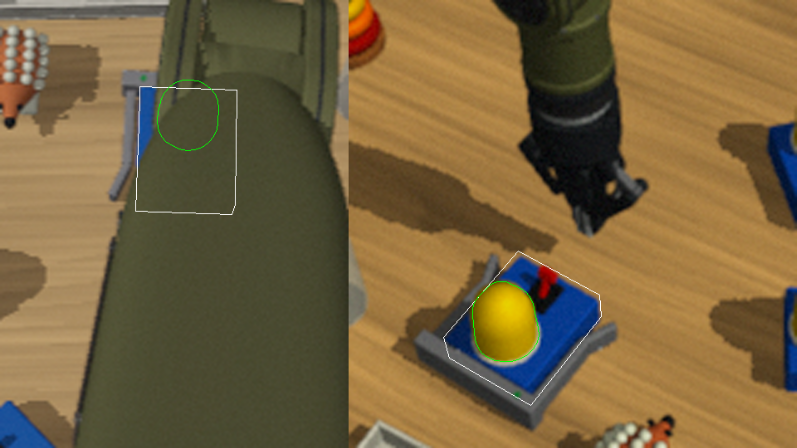

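View pics/w8.png

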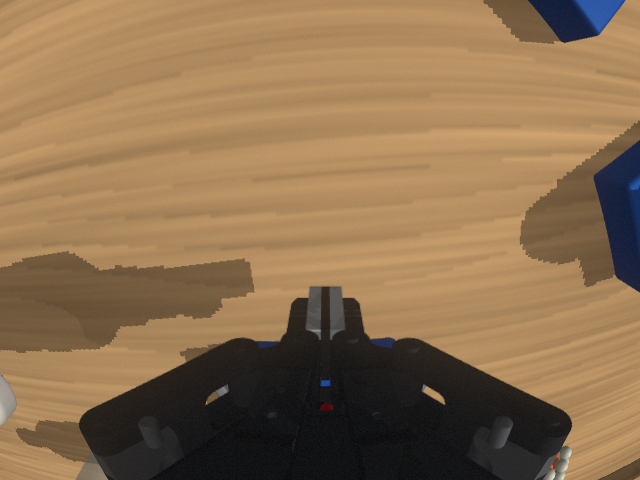

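The fingers are centred on the toggle (red at (327,407) in the wrist picture). Advancing.

```bash
python3 -m jog '[[-1.5,0,0,0],[-1.5,0,0,0],[-1,0,0,0],[-0.4,0,0,0],[0,0,0,0]]'; python3 -m jog '[[-0.3,0,0,0],[-0.3,0,0,0],[-0.3,0,0,0],[0,0,0,0]]'; python3 -m jog '[[-0.3,0,0,0],[-0.3,0,0,0],[0,0,0,0]]';python3 st.py; python3 look.py l9 684 -87 -.08
```

```text
time: 22.95
tool_pos: [622.1, -83.1, 75.7]
orientation: [3.099, -0.004, 3.062]
ft_force: [0.7, 0.2, 0.2]
opening: 0.002
time: 23.45
tool_pos: [630.9, -83.8, 75.8]
orientation: [3.099, -0.005, 3.062]
ft_force: [-2.9, 0.7, 2.2]
opening: 0.002
time: 23.82
tool_pos: [638.1, -84.4, 75.8]
orientation: [3.099, -0.002, 3.062]
ft_force: [-0.1, -0.7, -0.1]
opening: -0.001
23.825 [-0.1509  0.58   -0.1157  0.8806  0.0421 -0.0715] [638.1 -84.4  75.8] [ 3.0993e+00 -2.4000e-03  3.0621e+00] j5 0.042 inplane 0.005 [-0.1 -0.7 -0.1]
['scene'] [ 6.80787e+02 -8.62340e+01 -1.00000e-01] rel dock [-3.344  1.504 -0.02 ] tool in light [-42.6  -2.5] 696
```

View pics/l9.png

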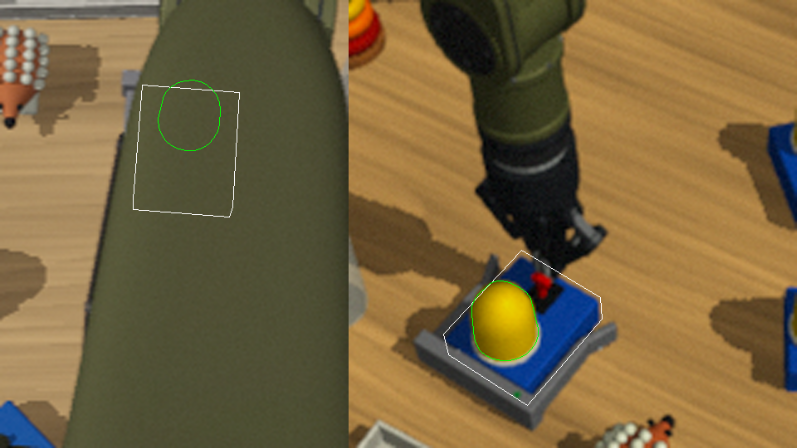

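```bash
python3 -m jog '[[-0.2,0,0,0],[-0.2,0,0,0],[0,0,0,0]]'; python3 -m jog '[[-0.2,0,0,0],[0,0,0,0]]'; python3 -m jog '[[-0.2,0,0,0],[0,0,0,0]]';python3 - <<'E'
from cell import optics
import cv2
cv2.imwrite("pics/z1.png",cv2.resize(optics.grab_frame("scene")[220:290,330:440] if 0 else optics.grab_frame("scene")[230:330,215:350],None,fx=5.5,fy=5.5,interpolation=cv2.INTER_CUBIC))
E
```

```text
time: 24.3
tool_pos: [641.1, -84.6, 75.8]
orientation: [3.099, -0.004, 3.062]
ft_force: [-1.8, -0.5, 1.8]
opening: 0.0
time: 24.55
tool_pos: [643.4, -84.8, 75.8]
orientation: [3.099, -0.004, 3.062]
ft_force: [-1.9, -0.3, 0.5]
opening: -0.0
time: 24.8
tool_pos: [645.4, -85.0, 75.7]
orientation: [3.099, -0.004, 3.062]
ft_force: [-0.1, -0.8, 1.1]
opening: 0.0
```

View pics/z1.png

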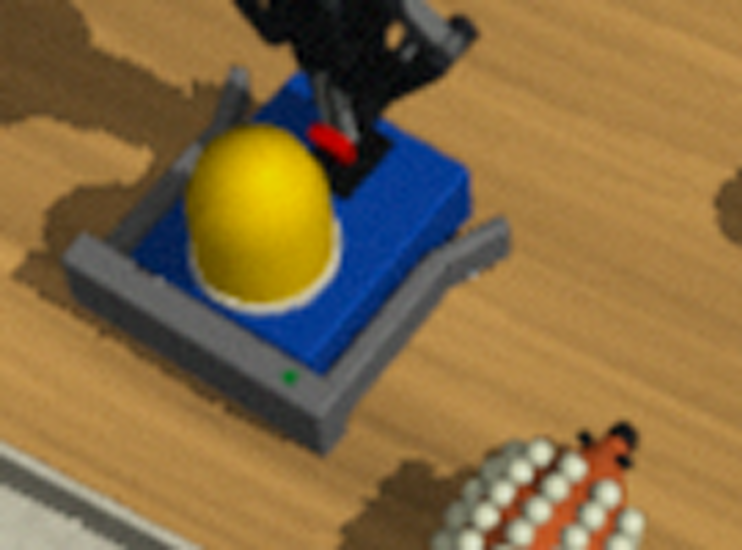

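The toggle head (330,143) now leans towards the shade. I'll keep going until I feel the stop.

```bash
python3 -m jog '[[-0.2,0,0,0],[0,0,0,0]]'; python3 -m jog '[[-0.2,0,0,0],[0,0,0,0]]'
```

```text
time: 25.1
tool_pos: [647.1, -85.1, 75.5]
orientation: [3.099, -0.004, 3.062]
ft_force: [-2.2, 0.8, 0.2]
opening: 0.0
time: 25.35
tool_pos: [647.7, -85.2, 75.3]
orientation: [3.099, -0.007, 3.062]
ft_force: [-5.3, 0.3, 1.7]
opening: -0.0
```

```bash
python3 -m jog '[[-0.2,0,0,0],[0,0,0,0]]'; python3 -m jog '[[-0.1,0,0,0],[0,0,0,0],[0,0,0,0]]'
```

```text
time: 25.6
tool_pos: [647.9, -85.2, 75.2]
orientation: [3.099, -0.01, 3.062]
ft_force: [-8.0, 0.6, 3.6]
opening: 0.0
time: 25.98
tool_pos: [648.0, -85.2, 75.2]
orientation: [3.099, -0.012, 3.062]
ft_force: [-10.9, 0.3, 5.7]
opening: 0.002
```

The stop is firm (TCP holds at 648, force up to 11 N). Retreating straight back, up, and aside to check.

```bash
python3 -m jog '[[0.8,0,0,0],[2,0,0,0],[3,0,0,0],[3,0,-2,0],[1,0,-5,0],[0,0,-6,0],[0,3,-4,0],[0,6,0,0],[0,6,0,0],[0,6,0,0],[0,6,0,0],[0,6,0,0]]'; sed -i 's/for k in (\["scene"\],)/for k in (["top"],["scene"],["top","scene"])/' look.py; python3 look.py l10 684 -87 -.08
python3 - <<'E'
from h import *
t=optics.grab_frame("top");s=optics.grab_frame("scene")
cv2.imwrite("pics/t10.png",t);cv2.imwrite("pics/s10.png",s)
cv2.imwrite("pics/z10.png",np.hstack([cv2.resize(t[165:245,300:400],(400,320),interpolation=2),cv2.resize(s[230:330,225:350],(400,320),interpolation=2)]))
t0=cv2.imread("pics/top0.png")
d=cv2.absdiff(t,t0).max(2); cv2.imwrite("pics/d10.png",d)
E
```

```text
time: 27.48
tool_pos: [582.0, 246.2, 260.9]
orientation: [3.097, -0.0, 3.062]
ft_force: [1.4, 0.8, 0.5]
opening: 0.002
['top'] [ 6.82945e+02 -8.52870e+01 -8.90000e-02] rel dock [-1.269  2.62  -0.009] tool in light [-130.1  321.1] 381
['scene'] [ 6.80647e+02 -8.66930e+01 -7.20000e-02] rel dock [-3.446  1.035  0.008] tool in light [-122.3  324.9] 666
['top', 'scene'] [ 6.81925e+02 -8.60980e+01 -7.40000e-02] rel dock [-2.22   1.731  0.006] tool in light [-124.1  324. ] 1070
```

View pics/l10.png

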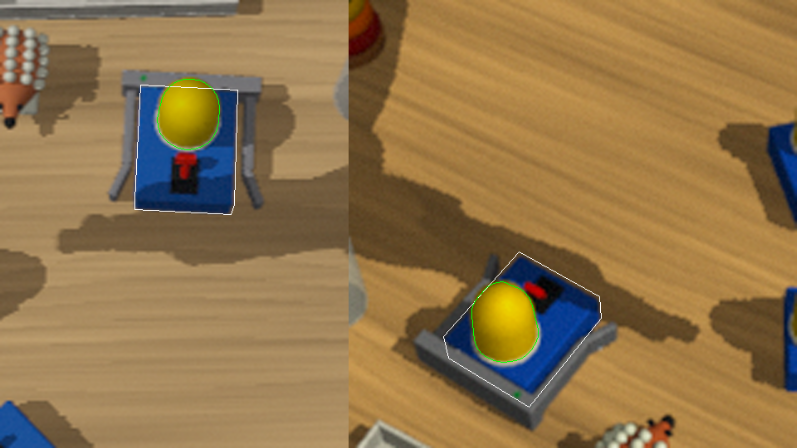

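View pics/z10.png

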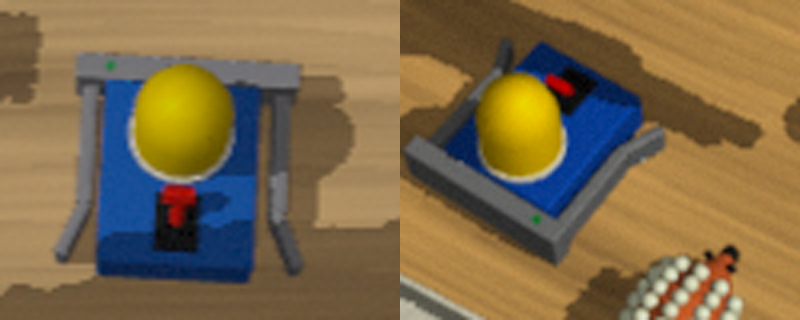

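View pics/d10.png

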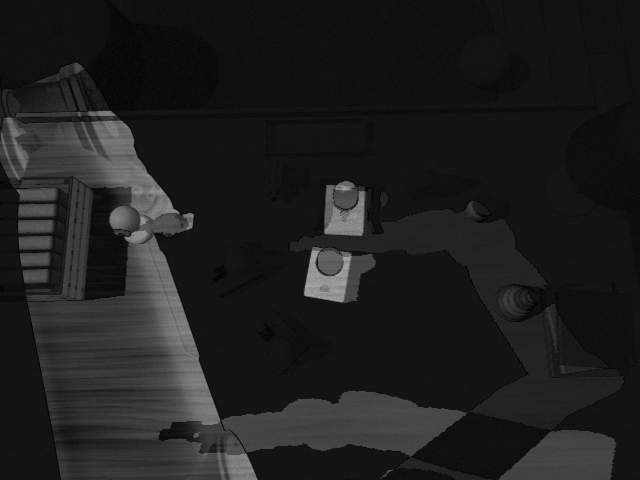

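Light docked, toggle leaning to the shade, and in the difference image only the light and shadows changed. The scene fit says -3 mm, but the dock walls hide part of the base there. I'll refit with the dock masked out.

Run:
```python
from h import *
from scipy.optimize import minimize
I={"top":cv2.imread("pics/t10.png"),"scene":cv2.imread("pics/s10.png")}
DK={"top":(682.4,-88.2,-.083),"scene":(685.9,-87.8,-.08)}
for n in I:
  for dk in (DK[n],(684,-88,-.08)):
    b,y=masks(I[n]); S=4; c=proj(n,[(684,-88,30)])[0].astype(int);x0,y0=c-60;W=120
    b=b[y0:y0+W,x0:x0+W]/255.; y=y[y0:y0+W,x0:x0+W]
    def ras(polys):
        m=np.zeros((W*S,W*S),np.uint8)
        for q in polys: cv2.fillConvexPoly(m,((q-[x0,y0]+.5)*S).round().astype(np.int32),255)
        return cv2.resize(m,(W,W),interpolation=cv2.INTER_AREA)/255.
    dm=ras([hull(n,dk,P) for P in dockparts(13,9)])
    yd=cv2.dilate(y,np.ones((7,7)))/255.
    def cost(p):
        q=(p[0],p[1],p[2]/50)
        box=ras([hull(n,q,BOX)]); w=(1-dm)*(1-yd)
        return (w*np.abs(box-b)).sum()+.5*np.abs(ras([hull(n,q,SH)])-y/255.).sum()
    best=min((minimize(cost,g,method="Nelder-Mead",options=dict(initial_simplex=np.vstack([g,np.array(g)+np.diag([5,5,4])]),xatol=.1)) for g in ([684,-88,-4.],[678,-86,-4.])),key=lambda r:r.fun)
    p=best.x; a=dk[2]; d=p[:2]-dk[:2]
    print(n,p[:2].round(1),round(p[2]/50,3),"rel",(np.cos(a)*d[0]+np.sin(a)*d[1]).round(1),(-np.sin(a)*d[0]+np.cos(a)*d[1]).round(1),round(best.fun))
```

```text
top [684.1 -85.6] -0.085 rel 1.4 2.7 246
top [683.9 -85.6] -0.084 rel -0.3 2.4 246
scene [685.6 -86.7] -0.079 rel -0.4 1.1 207
scene [685.7 -86.7] -0.082 rel 1.6 1.4 184
```

With the dock masked out, both views put the light home within about 1 mm and parallel to the dock. Handing in.

```bash
python3 -c "
from cell import order,robot
print(robot.state()['time']);print(order.sign_off())"
```

```text
27.675
the job is handed in; nothing more can be done
None
```

The night light is home in its dock with the toggle on, and the job was handed in at 27.7 s. I pushed it along the dresser on its blue front face with two half-closed fingers, steering it round to line up with the dock. Then I nudged the red toggle towards the shade with the closed fingertips.

**Docked:** The arm stopped moving while the push force rose to 12 N. With the dock masked out, fits in both the top and scene views put the light within about 1.5 mm of fully home and parallel to the dock.

**Toggle:** It reached a firm stop at about 11 N and leans towards the shade in both views.

**Bystanders:** Comparing the top view before and after, only the light and shadows changed.

**Checks that disagreed:** The first scene fit put the light about 3 mm short. I believe that was the dock walls hiding part of the base, because masking them out removed it.

**What went wrong:** My first wrist turn ran joint 6 to its limit. That swung the arm through free space and tilted the tool. I corrected it to about 2.5° before going near the light, and nothing was touched.

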